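# Rock a tight plug-in power module out of its socket and hold it clear

### The job

Take the loose heat sink off the top of the plug-in power module and lay it flat on the wooden work board. Then grip the module and, while it is still down in its socket, rock it side to side, toward one orange catch and then the other, so that the module itself pushes both catches back out of its grooves (a straight pull only jams; do not push the catches or the socket with the gripper). Draw the freed module straight up and finish still holding it upright, still and directly above its socket, with its foot only a few centimetres clear of the catches; leave the other things on the bench alone.

Things in the scene. Friction and masses are not known exactly. Their poses are not given: they have to be found in the camera images.
- socket: Test socket fixed to the bench: aluminium plate 74 (x) x 128 (y) x 6 mm, a black pocket in its middle and an orange catch at each y end. Origin: centre of the plate's underside, z up. The catches' tops, the highest points of the socket, are at z = 34 mm; rails and end stops beside them reach 16 mm.
- pocket (a point): Centre of the pocket's floor, 6 mm above the socket's origin. The pocket is 9 mm deep, 28 mm long in the socket's x, and widens in y from 14 mm at the floor to 20 mm at the mouth, so the module standing in it can be rocked toward the socket's +y or -y by up to about 0.28 rad.
- catch_left (a joint): Orange catch at the socket's +y end: slides outward, 0 (home) to 0.010 m. No spring; about 6 N of sliding friction, stays where pushed. Its nose (z 30 to 34 mm) reaches 3 mm into the module's groove at 0 and blocks a straight pull; it is out of the groove above 0.003. Rocking the seated module 0.22 rad toward +y pushes it to about 0.0042.
- catch_right (a joint): The like orange catch at the socket's -y end; it slides outward toward the socket's -y when the module is rocked that way; values as for the left one.
- module: Plug-in power module: upright blue block 30 (x) x 36 (y) x 80 mm tall, aluminium top, white label on both x faces, 0.11 to 0.22 kg. Origin: centre of its foot's underside, z up. It starts on the pocket floor, axes along the socket's. Brass foot 26 x 12 mm, 13 mm tall; groove in both y sides, 3.3 mm deep, from z = 20 to 34 mm. It rocks about the foot's bottom edges, at y = +-6 mm.
- module_grip (a point): Grip point in the module's middle, 66 mm above its origin. Here the fingers hold it across its x faces (30 mm) or y faces (36 mm), well above the catches.
- heat_sink: Black finned heat sink, 30 x 30 x 16 mm, 0.045 kg, lying loose on top of the module (its underside 86 mm above the bench). Origin: centre of its underside, z up.
- work_board: Wooden work board lying fixed on the bench, 293 x 294 mm, 10 mm thick, empty. Origin: centre of its underside; its top is 10 mm above the bench.
- flux_tin: Bystander: open round tin, 60 mm across, 21 mm tall, loose on the bench. Origin: centre of its underside.
- tape_roll: Bystander: roll of amber tape, 56 mm across, 12 mm tall, loose on the bench. Origin: centre of its underside.
- spool: Bystander: blue spool of solder wire, 65 x 58 x 40 mm, loose on the bench. Origin: centre of its underside.

How it is judged:
On the way, in this order (a step that is already met when the one before it is completed fails the run):
1. the heat sink lies flat on the work board, let go, with the module still down in its socket (x of heat_sink in the frame of work_board between -0.15 and 0.15 m and y of heat_sink in the frame of work_board between -0.15 and 0.15 m and z of heat_sink in the frame of work_board below 0.014 m and angle between heat_sink's own z axis and vertical below 0.1 rad and contact force between the fingers and heat_sink below 0.1 N and z of module in the frame of socket below 0.012 m), for 0.2 s.
2. both catches have been rocked back out of the grooves while the module's foot is still in the pocket (value of joint each of catch_left, catch_right above 0.003 m and z of module in the frame of socket below 0.014 m and horizontal distance between module and socket below 0.01 m), for 0.1 s.
At the end, for the whole second after the job is handed in: The module is held still in the fingers, upright within 0.2 rad, within 30 mm of straight above the socket's middle, its foot 3 to 70 mm above the tops of the catches and touching nothing of the socket; the heat sink lies flat on the work board, let go (z of module in the frame of socket between 0.037 and 0.105 m and horizontal distance between module and socket below 0.03 m and angle between module's own z axis and vertical below 0.2 rad and linear speed of module below 0.02 m/s and contact force between the fingers and module above 2 N and contact force between module and socket below 0.1 N and x of heat_sink in the frame of work_board between -0.15 and 0.15 m and y of heat_sink in the frame of work_board between -0.15 and 0.15 m and z of heat_sink in the frame of work_board below 0.014 m and angle between heat_sink's own z axis and vertical below 0.1 rad and contact force between the fingers and heat_sink below 0.1 N); the arm keeps its last pose, push and grip.
It fails at once if the gripper presses on the socket or its catches (contact force between the fingers and socket above 2 N).
It fails at once if a bystander is moved by more than 30 mm (distance of any of flux_tin, tape_roll, spool from where it was at the start of the episode above 0.03 m).
It also fails if it takes over 64 s, if anything falls off the work surface, if the arm or the gripper's body presses on something with over 40 N, if the wrist force passes 120 N, or if a joint passes its speed limit or range.

### The arm

A 7-joint arm with a two-finger parallel gripper is mounted at the origin on a cart in front of the work surface, level with it; the furniture and walls round the work are solid. World frame = base frame: x ahead of the robot, y to its left, z up, the work surface at z = 0. Lengths are in m, angles in rad, forces in N, time in s.
With the tool pointing down it reaches from about 0.4 to 0.85 m from the base axis. Payload 10.4 kg.
Tool frame: the origin (TCP) lies midway between the tips of the shut fingers; the grasp point (between the pads) lies 19 mm behind it (manip.grasp_offset is the distance from the TCP to the grasp point, in m); z points along the fingers, y is the line along which they close (so a half turn about z gives the same grasp; the last joint's range is limited). The gripper opens to 85 mm and grips with 20 to 120 N. Pads are 22 mm wide; open, the fingers measure 114 mm over their backs; the gripper's body (76 mm by 85 mm) begins 54 mm behind the grasp point. The pads swing forward as they close: fully open they stand 13 mm farther back than shut.
Start: joints at [1.134, 0.332, -0.065, 1.46, 0.022, 1.35, -0.088], TCP at [0.251, -0.572, 0.231] pointing down, gripper open.
Joint ranges: [-2.6, 2.6], [-0.5, 2.12], [-1.47, 1.34], [0.16, 2.42], [-1.27, 4.41], [0.06, 2.06], [-2.6, 2.6]. Speed limits (rad/s): [2.22, 2.22, 2.79, 2.79, 3.14, 3.14, 3.14].

### API

Orientations are given as a unit quaternion [x, y, z, w].
In Python, from workcell import manip, cams gives the robot as it stands (manip), with the cameras (cams).
- The arm moves only by the tool nudge_tcp, called as name(argument=value, ...), one argument or row to a line, values as JSON. Schema: {"type":"object","properties":{"deltas":{"type":"array","items":{"type":"object","properties":{"wx":{"type":"number"},"wy":{"type":"number"},"wz":{"type":"number"},"sx":{"type":"number"},"sy":{"type":"number"},"sz":{"type":"number"},"finger_gap":{"type":"number"}},"additionalProperties":false,"required":["finger_gap"]},"minItems":1,"maxItems":20},"grip_n":{"type":"number"},"only":{"type":"string"},"quiet":{"type":"boolean"},"lines":{"type":"string"}},"required":["deltas"],"additionalProperties":false}. deltas is a list of rows, 1 to 20 of them, each an object with the fields wx, wy, wz (a rotation vector in fractions of the full range, 1 being pi rad), sx, sy, sz (the shift in normalised numbers (1 is 0.6 m)), finger_gap (the opening from 0.0 (shut) to 1.0 (fully open)); a field left out counts as zero (the opening has to be given); each row is the pose to reach, as a shift and turn from the pose commanded when the call began, along the tool's axes at that moment; what a row does not reach only later rows make up. A row lasts 1/8 s, in which the tool goes at most 0.0625 m and 0.188 rad, less where a joint would pass 70% of its speed; a pose out of reach is approached as far as the arm can. The fingers move at their own pace and stop on an object; grip_n is the grip in N (left out, the last holds). Time passes only in rows, so rows that do not move let the fingers close. The tool returns the time, the measured TCP pose, the force, the opening and the grip force at its end. only (a regular expression) keeps the lines of the reply that match it, lines (a string "A,B") keeps lines A to B, and quiet returns only ok. Input that does not fit is refused with a message, and nothing moves.
- manip.get_obs(): the state, without advancing time (a new reading comes with each control period).
- cams.camera(name): name is "scene" or "top" or "wrist"; returns the picture (384x512x3 uint8, blue, green, red); there is no depth.
- cams.calibration(name): a dict with "fx", "fy", "cx", "cy" (pixels), "world_from_camera" (4x4, takes a point from camera to world coordinates); the wrist camera has in their place "tool_from_camera" (4x4, takes a point from camera to tool coordinates, whose origin is the TCP and whose axes are the flange's). Camera axes: x right, y up, looking along -z (the intrinsics and any distortion apply to the point x, -y, -z); pixel columns grow to the right and rows downward; lengths in m; the calibration is good to about 2 mm. A picture is of the moment at which its call begins: read the wrist's pose just before it. calibration takes no time and is no camera call.
- manip.hand_in(): hands the job in; it is judged then, once.
The state is a dict: "clock": time; "joint_pos": joint angles; "joint_velocities": joint speeds; "tau": joint torques, N m; "position": TCP position; "ee_rot": TCP orientation; "ft_force": force on the tool from outside, world axes, zero at the start; "torque": the same for the moment, N m; "grip_width": opening from 0.0 (shut) to 1.0 (fully open); "grasp_force": force on a finger pad.
Only numpy, scipy, OpenCV 4.12 (cv2) and the standard library are available. Lean on these libraries where they do the work, as an engineer would, in place of code of your own. Each camera call takes 0.05 s, during which the arm holds its last target. There are 200 camera calls.

## Working session

There is one attempt and no reset: what is moved stays moved. The work goes in short steps, Python scripts to look and compute and a tool call to move; the robot and the scene stay as the last step left them, time stands still between calls to the robot, and variables do not carry over. Pictures are saved under pics/ and viewed, at most 12 in all, crops included, and the job is handed in when it is done.

```bash
ls; mkdir -p pics; python3 - <<'E'
from workcell import manip, cams
import cv2,numpy as np
a=cams.camera("scene");b=cams.camera("top")
cv2.imwrite("pics/s.png",a);cv2.imwrite("pics/t.png",b)
for n in("scene","top","wrist"):print(n,{k:np.round(v,4).tolist() if not isinstance(v,str) else v for k,v in cams.calibration(n).items()})
o=manip.get_obs();print(o["position"],o["ee_rot"],o["clock"],manip.grasp_offset)
E
```

```text
pics
workcell.py
scene {'fx': 381.3783, 'fy': 381.3783, 'cx': 252.0127, 'cy': 197.96, 'world_from_camera': [[-0.5668, 0.5579, -0.6062, -0.1456], [-0.8239, -0.3875, 0.4136, 0.5342], [-0.0042, 0.7339, 0.6793, 0.8219], [0.0, 0.0, 0.0, 1.0]]}
top {'fx': 361.552, 'fy': 361.552, 'cx': 254.7808, 'cy': 189.3551, 'world_from_camera': [[0.0042, 0.9895, -0.1445, 0.3697], [-1.0, 0.0034, -0.0056, 0.1041], [-0.005, 0.1446, 0.9895, 1.1038], [0.0, 0.0, 0.0, 1.0]]}
wrist {'fx': 341.6473, 'fy': 341.6473, 'cx': 248.9508, 'cy': 194.0307, 'tool_from_camera': [[0.0004, 0.954, 0.2997, 0.0761], [1.0, -0.0002, -0.0006, 0.0008], [-0.0005, 0.2997, -0.954, -0.1441], [0.0, 0.0, 0.0, 1.0]]}
[ 0.251175   -0.57194149  0.23059682] [ 9.78669698e-01  2.05439072e-01 -1.48959229e-04 -6.22922097e-04] 0.1 0.0187
```

View pics/s.png

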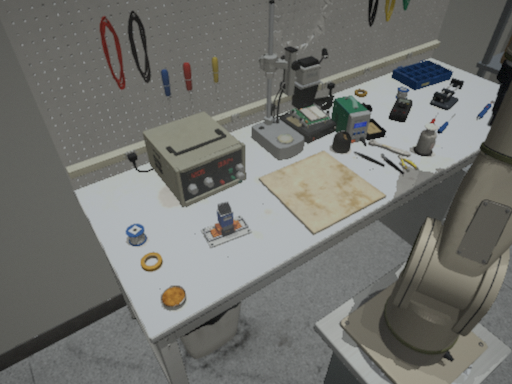

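View pics/t.png

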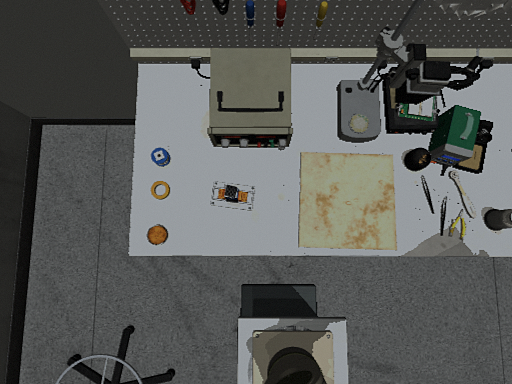

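The scene view shows the socket with the module at about (226,222), the board at (322,188), and the tin, tape and spool at the left. The top view puts the socket at (232,195), the board corners at about (300,153) to (396,249), and the bystanders at columns 157–161.

```bash
cat > h.py <<'E'
from workcell import manip, cams
import cv2,numpy as np
from scipy.spatial.transform import Rotation as R
def pose():
    o=manip.get_obs();T=np.eye(4);T[:3,:3]=R.from_quat(o["ee_rot"]).as_matrix();T[:3,3]=o["position"];return T
def wfc(n):
    c=cams.calibration(n)
    return np.array(c["world_from_camera"]) if n!="wrist" else pose()@np.array(c["tool_from_camera"])
def cast(n,px,z,W=None):
    c=cams.calibration(n);W=wfc(n) if W is None else W
    px=np.atleast_2d(px).astype(float)
    d=np.c_[(px[:,0]-c["cx"])/c["fx"],-(px[:,1]-c["cy"])/c["fy"],-np.ones(len(px))]@W[:3,:3].T
    return W[:3,3]+d*((z-W[2,3])/d[:,2])[:,None]
def totool(p): # world point -> shift in tool axes from present TCP
    return np.linalg.inv(pose())[:3]@np.r_[p,1]
def blobs(img,lo,hi,amin=15):
    m=cv2.inRange(cv2.cvtColor(img,cv2.COLOR_BGR2HSV),lo,hi)
    return [c for c in cv2.findContours(m,cv2.RETR_EXTERNAL,cv2.CHAIN_APPROX_NONE)[0] if cv2.contourArea(c)>=amin]
E
python3 - <<'E'
from h import *
b=cv2.imread("pics/t.png")
for c in blobs(b,(5,120,120),(25,255,255)):
    m=cv2.moments(c);p=[m["m10"]/m["m00"],m["m01"]/m["m00"]];print(np.round(p,1),cv2.contourArea(c),cast("top",p,.02)[0].round(3))
print(cast("top",[[300,153],[394,153],[396,249],[299,247]],.01).round(3))
print("psu",cast("top",[[209,147],[292,147]],.0).round(3))
cv2.imwrite("pics/tc.png",cv2.resize(b[165:225,195:270],None,fx=8,fy=8,interpolation=cv2.INTER_CUBIC))
T=pose();print(T.round(3))
E
```

```text
[157.  234.4] 163.5 [0.392 0.401 0.02 ]
[242.1 195.9] 58.5 [0.508 0.149 0.02 ]
[220.8 194.2] 20.0 [0.513 0.213 0.02 ]
[159.5 189.4] 222.5 [0.527 0.399 0.02 ]
[[ 0.644 -0.029  0.01 ]
 [ 0.645 -0.32   0.01 ]
 [ 0.351 -0.311  0.01 ]
 [ 0.356 -0.022  0.01 ]]
psu [[ 0.665  0.255  0.   ]
 [ 0.666 -0.006  0.   ]]
[[ 0.916  0.402 -0.001  0.251]
 [ 0.402 -0.916  0.001 -0.572]
 [-0.    -0.001 -1.     0.231]
 [ 0.     0.     0.     1.   ]]
```

View pics/tc.png

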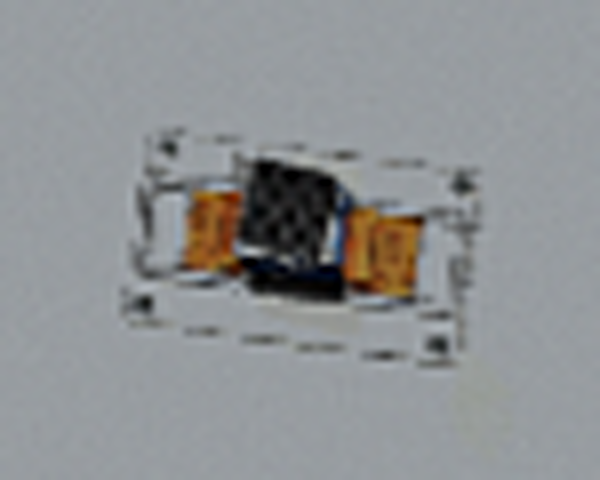

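The crop shows the plate's screws at about (168,148), (462,185), (437,345) and (145,303). The heat sink top is centred at (290,212) and the catches are either side.

```bash
python3 - <<'E'
from h import *
s=np.array([[168,148],[462,185],[437,345],[145,303]])/8-.45+[195,165]
P=cast("top",s,.006);c=P.mean(0);print(P.round(3),c.round(4))
v=P[0]+P[3]-P[1]-P[2];yaw=np.arctan2(-v[0],v[1]);print("socket yaw",yaw)
T=pose();print("tool yaw",np.arctan2(T[1,0],T[0,0]))
print(totool([c[0]-.0,c[1],.25]), cast("top",np.array([[290,212]])/8-.45+[195,165],.102))
E
```

```text
[[0.549 0.231 0.006]
 [0.535 0.118 0.006]
 [0.474 0.127 0.006]
 [0.489 0.239 0.006]] [0.5119 0.1788 0.006 ]
socket yaw -0.13128937153195563
tool yaw 0.4138247646820809
[ 0.54054842 -0.58253725 -0.01867653] [[0.51102567 0.17689369 0.102     ]]
```

Careful with the scale: shifts go in shares of 0.6 m and turns go in shares of pi rad. That gives: -0.582 m is -0.97, -0.43 m is -0.7167, 0.42 rad is 0.1337.

nudge_tcp(
  deltas=[
    {"wz": 0.0446,"sx": 0.2167,"sy": -0.2333,"sz": -0.0833,"finger_gap": 1},
    {"wz": 0.0891,"sx": 0.45,"sy": -0.4833,"sz": -0.0833,"finger_gap": 1},
    {"wz": 0.1337,"sx": 0.6667,"sy": -0.7167,"sz": -0.0833,"finger_gap": 1},
    {"wz": 0.1735,"sx": 0.9,"sy": -0.97,"sz": -0.0833,"finger_gap": 1},
    {"wz": 0.1735,"sx": 0.9,"sy": -0.97,"sz": -0.0833,"finger_gap": 1},
    {"wz": 0.1735,"sx": 0.9,"sy": -0.97,"sz": -0.0833,"finger_gap": 1},
    {"wz": 0.1735,"sx": 0.9,"sy": -0.97,"sz": -0.0833,"finger_gap": 1},
    {"wz": 0.1735,"sx": 0.9,"sy": -0.97,"sz": -0.0833,"finger_gap": 1},
    {"wz": 0.1735,"sx": 0.9,"sy": -0.97,"sz": -0.0833,"finger_gap": 1},
    {"wz": 0.1735,"sx": 0.9,"sy": -0.97,"sz": -0.0833,"finger_gap": 1},
    {"wz": 0.1735,"sx": 0.9,"sy": -0.97,"sz": -0.0833,"finger_gap": 1},
    {"wz": 0.1735,"sx": 0.9,"sy": -0.97,"sz": -0.0833,"finger_gap": 1},
    {"wz": 0.1735,"sx": 0.9,"sy": -0.97,"sz": -0.0833,"finger_gap": 1},
    {"wz": 0.1735,"sx": 0.9,"sy": -0.97,"sz": -0.0833,"finger_gap": 1},
    {"wz": 0.1735,"sx": 0.9,"sy": -0.97,"sz": -0.0833,"finger_gap": 1},
  ],
)

```text
clock: 1.98
position: [0.5116, 0.1771, 0.2808]
ee_rot: [0.998, -0.066, -0.0, 0.0]
ft_force: [-1.5, -0.6, -0.1]
grip_width: 1.002
grasp_force: 0.0
```

```bash
python3 - <<'E'
from h import *
W=wfc("wrist");np.save("W.npy",W);w=cams.camera("wrist");cv2.imwrite("pics/w.png",w)
T=pose();print(T.round(3),np.arctan2(T[1,0],T[0,0]))
E
```

```text
[[ 0.991 -0.132 -0.     0.512]
 [-0.132 -0.991 -0.001  0.176]
 [-0.     0.001 -1.     0.281]
 [ 0.     0.     0.     1.   ]] -0.13263343006941494
```

View pics/w.png

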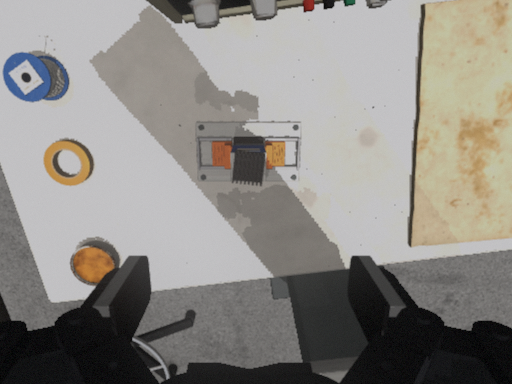

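The wrist view shows screws at about (201,127), (297,126), (297,177), (203,177), and the heat sink with fins along the socket's x, ending near row 185 at columns 232–266. I'll get exact edges from a crop.

```bash
python3 - <<'E'
from h import *
W=np.load("W.npy");w=cv2.imread("pics/w.png")
cv2.imwrite("pics/wc.png",cv2.resize(w[115:190,195:305],None,fx=7,fy=7,interpolation=cv2.INTER_CUBIC))
P=cast("wrist",[[201,127],[297,126.5],[297,177],[203,177]],.006,W);print(P.round(4),P.mean(0).round(4))
E
```

```text
[[0.5486 0.2294 0.006 ]
 [0.534  0.1141 0.006 ]
 [0.4711 0.1197 0.006 ]
 [0.4867 0.2377 0.006 ]] [0.5101 0.1752 0.006 ]
```

View pics/wc.png

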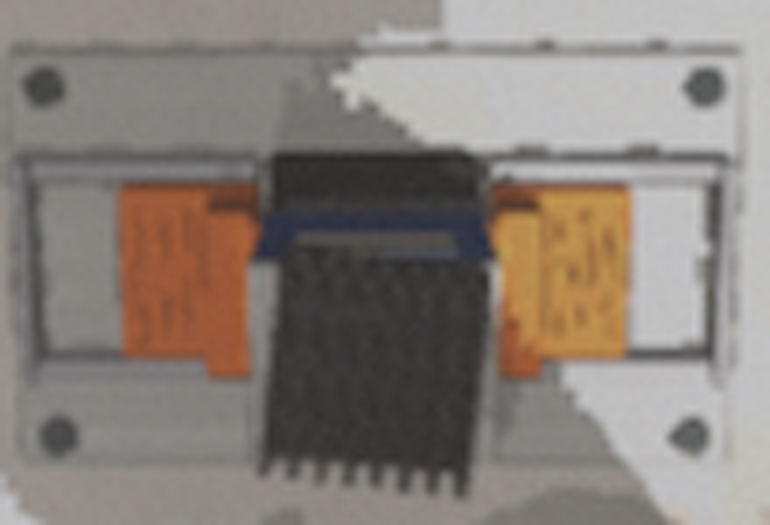

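The crop shows the heat sink fin tops with back corners at (265,472) and (462,495) and front corners at about (283,250) and (492,258), turned about 0.1 rad from the socket. The grooves still hold both catches.

```bash
python3 - <<'E'
from h import *
W=np.load("W.npy")
f=lambda q:np.array(q)/7-.43+[195,115]
S=cast("wrist",f([[44,87],[705,87],[690,436],[58,436]]),.006,W)
H=cast("wrist",f([[283,250],[492,258],[462,495],[265,472]]),.102,W)
M=cast("wrist",f([[252,258],[496,258]]),.086,W)
for n,P in(("socket",S),("sink",H)):
    v=P[0]+P[3]-P[1]-P[2];u=P[0]+P[1]-P[2]-P[3]
    print(n,P.mean(0).round(4),"yaws",np.arctan2(-v[0],v[1]),np.arctan2(u[1],u[0]),"size",np.linalg.norm(v)/2,np.linalg.norm(u)/2)
print("mod front top edge",M.round(4),np.linalg.norm(M[0]-M[1]),np.arctan2(-(M[0]-M[1])[0],(M[0]-M[1])[1]))
yw=-.1326;print("mod centre from edge",M.mean(0)-.015*np.array([np.cos(yw),np.sin(yw),0]))
c=H.mean(0);print("to sink",totool(c))
E
```

```text
socket [0.5103 0.177  0.006 ] yaws -0.13118491413757533 -0.1332402991865048 size 0.11428242670669385 0.062295058778357636
sink [0.5134 0.1763 0.102 ] yaws -0.2103747611703153 -0.23309480581492859 size 0.028121209634790357 0.032615409827584665
mod front top edge [[0.5284 0.1921 0.086 ]
 [0.5238 0.1576 0.086 ]] 0.034879299319505994 -0.1311820698169533
mod centre from edge [0.51121028 0.17683329 0.086     ]
to sink [ 0.00177772 -0.00024339  0.1789843 ]
```

Converted, 0.192 m is 0.32, 0.001 m is 0.0017, 0.09 rad is 0.0286.

nudge_tcp(
  deltas=[
    {"wz": 0.0286,"sx": 0.0017,"sz": 0.1,"finger_gap": 0.8},
    {"wz": 0.0286,"sx": 0.0017,"sz": 0.2,"finger_gap": 0.7},
    {"wz": 0.0286,"sx": 0.0017,"sz": 0.2667,"finger_gap": 0.7},
    {"wz": 0.0286,"sx": 0.0017,"sz": 0.3,"finger_gap": 0.7},
    {"wz": 0.0286,"sx": 0.0017,"sz": 0.32,"finger_gap": 0.7},
    {"wz": 0.0286,"sx": 0.0017,"sz": 0.32,"finger_gap": 0.7},
    {"wz": 0.0286,"sx": 0.0017,"sz": 0.32,"finger_gap": 0.2},
    {"wz": 0.0286,"sx": 0.0017,"sz": 0.32,"finger_gap": 0.2},
    {"wz": 0.0286,"sx": 0.0017,"sz": 0.32,"finger_gap": 0.2},
    {"wz": 0.0286,"sx": 0.0017,"sz": 0.32,"finger_gap": 0.2},
    {"wz": 0.0286,"sx": 0.0017,"sz": 0.32,"finger_gap": 0.2},
    {"wz": 0.0286,"sx": 0.0017,"sz": 0.32,"finger_gap": 0.2},
  ],
  grip_n=20,
)

```text
clock: 3.52
position: [0.5136, 0.1779, 0.0905]
ee_rot: [0.994, -0.11, 0.001, -0.0]
ft_force: [0.2, -1.2, 6.2]
grip_width: 0.344
grasp_force: 21.6
```

Converted, -0.08 m is -0.1333, -0.05 m is -0.0833.

nudge_tcp(
  deltas=[
    {"sz": -0.0083,"finger_gap": 0.2},
    {"sz": -0.0333,"finger_gap": 0.2},
    {"sz": -0.0833,"finger_gap": 0.2},
    {"sz": -0.1333,"finger_gap": 0.2},
    {"sz": -0.1333,"finger_gap": 0.2},
  ],
)

```text
clock: 4.15
position: [0.514, 0.1784, 0.1724]
ee_rot: [0.994, -0.11, 0.002, -0.001]
ft_force: [0.4, -0.3, -1.0]
grip_width: 0.345
grasp_force: 20.9
```

```bash
python3 - <<'E'
from h import *
print(totool([.5,-.12,.03]));W=wfc("wrist");np.save("W2.npy",W)
w=cams.camera("wrist");cv2.imwrite("pics/w2.png",w)
T=pose();print(T.round(3))
E
```

```text
[0.05116135 0.29447244 0.14206119]
[[ 0.976 -0.219  0.002  0.513]
 [-0.219 -0.976  0.     0.178]
 [ 0.002 -0.001 -1.     0.171]
 [ 0.     0.     0.     1.   ]]
```

View pics/w2.png

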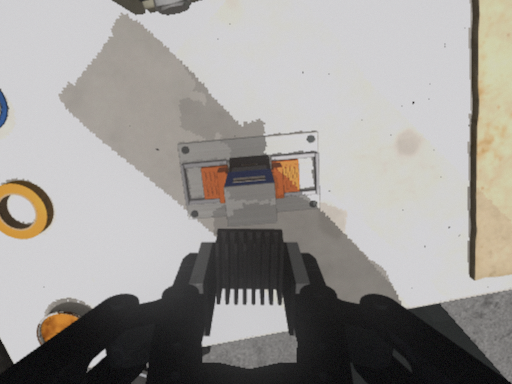

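The heat sink is held between the fingers at (250,265) and the module's bare top shows at (250,205). Its underside sits about 4.5 mm below the TCP, so I'll place with the TCP at about 0.0155.

nudge_tcp(
  deltas=[
    {"sx": 0.0167,"sy": 0.1,"finger_gap": 0.2},
    {"sx": 0.0367,"sy": 0.2,"finger_gap": 0.2},
    {"sx": 0.055,"sy": 0.3,"finger_gap": 0.2},
    {"sx": 0.0733,"sy": 0.4,"finger_gap": 0.2},
    {"sx": 0.0917,"sy": 0.5,"sz": 0.0333,"finger_gap": 0.2},
    {"sx": 0.0917,"sy": 0.505,"sz": 0.1167,"finger_gap": 0.2},
    {"sx": 0.0917,"sy": 0.505,"sz": 0.1833,"finger_gap": 0.2},
    {"sx": 0.0917,"sy": 0.505,"sz": 0.2167,"finger_gap": 0.2},
    {"sx": 0.0917,"sy": 0.505,"sz": 0.2333,"finger_gap": 0.2},
    {"sx": 0.0917,"sy": 0.505,"sz": 0.2417,"finger_gap": 0.2},
    {"sx": 0.0917,"sy": 0.505,"sz": 0.2417,"finger_gap": 0.2},
  ],
)

```text
clock: 5.58
position: [0.5001, -0.1301, 0.0246]
ee_rot: [0.994, -0.11, 0.0, 0.0]
ft_force: [-0.6, -0.3, 0.2]
grip_width: 0.341
grasp_force: 20.8
```

Lower the last 9 mm, release and rise.

Converted, -0.13 m is -0.2167, -0.09 m is -0.15.

nudge_tcp(
  deltas=[
    {"sz": 0.0083,"finger_gap": 0.2},
    {"sz": 0.0133,"finger_gap": 0.2},
    {"sz": 0.015,"finger_gap": 0.2},
    {"sz": 0.015,"finger_gap": 0.2},
    {"sz": 0.015,"finger_gap": 0.6},
    {"sz": 0.015,"finger_gap": 0.6},
    {"sz": 0.015,"finger_gap": 0.6},
    {"sz": 0.015,"finger_gap": 0.6},
    {"sz": -0.05,"finger_gap": 0.6},
    {"sz": -0.15,"finger_gap": 0.8},
    {"sz": -0.2167,"finger_gap": 1},
    {"sz": -0.2167,"finger_gap": 1},
  ],
)

```text
clock: 7.08
position: [0.5018, -0.1305, 0.1576]
ee_rot: [0.994, -0.11, 0.003, 0.001]
ft_force: [0.2, 0.5, -0.9]
grip_width: 0.998
grasp_force: 0.0
```

```bash
python3 - <<'E'
from h import *
w=cams.camera("wrist");cv2.imwrite("pics/w3.png",w)
T=pose();print(T.round(3))
E
```

```text
[[ 0.976 -0.22   0.002  0.501]
 [-0.22  -0.976 -0.001 -0.13 ]
 [ 0.003  0.001 -1.     0.155]
 [ 0.     0.     0.     1.   ]]
```

View pics/w3.png

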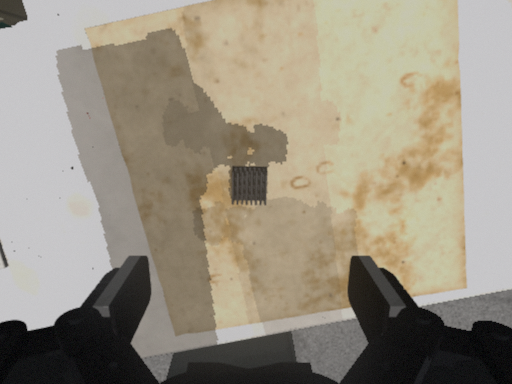

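The heat sink lies flat, all fins up, at about (249,185) in the middle of the board. Next I return over the module.

```bash
python3 - <<'E'
from h import *
print(totool([.511,.177,.15]),totool([.511,.177,.054]))
E
```

```text
[-0.05731051 -0.30211645  0.00503284] [-0.05756096 -0.30219222  0.10103248]
```

Converted, -0.302 m is -0.5033, -0.24 m is -0.4, -0.09 rad is -0.0286.

nudge_tcp(
  deltas=[
    {"wz": -0.0095,"sx": -0.0167,"sy": -0.1,"finger_gap": 1},
    {"wz": -0.0191,"sx": -0.0367,"sy": -0.2,"finger_gap": 1},
    {"wz": -0.0286,"sx": -0.0567,"sy": -0.3,"finger_gap": 1},
    {"wz": -0.0286,"sx": -0.0767,"sy": -0.4,"finger_gap": 1},
    {"wz": -0.0286,"sx": -0.095,"sy": -0.5033,"finger_gap": 1},
    {"wz": -0.0286,"sx": -0.095,"sy": -0.5033,"finger_gap": 1},
    {"wz": -0.0286,"sx": -0.095,"sy": -0.5033,"finger_gap": 1},
  ],
)

```text
clock: 8.0
position: [0.5099, 0.1768, 0.1529]
ee_rot: [0.998, -0.065, -0.001, 0.0]
ft_force: [0.2, 0.1, 0.4]
grip_width: 0.999
grasp_force: 0.0
```

```bash
python3 - <<'E'
from h import *
W=wfc("wrist");w=cams.camera("wrist");cv2.imwrite("pics/w4.png",cv2.resize(w[110:290,150:350],None,fx=3.5,fy=3.3,interpolation=cv2.INTER_CUBIC))
cv2.imwrite("w4.png",w);np.save("W4.npy",W)
T=pose();print(T.round(4),np.arctan2(T[1,0],T[0,0]))
E
```

```text
[[ 9.913e-01 -1.319e-01 -1.800e-03  5.102e-01]
 [-1.319e-01 -9.913e-01 -9.000e-04  1.758e-01]
 [-1.700e-03  1.200e-03 -1.000e+00  1.531e-01]
 [ 0.000e+00  0.000e+00  0.000e+00  1.000e+00]] -0.13227833998795976
```

View pics/w4.png

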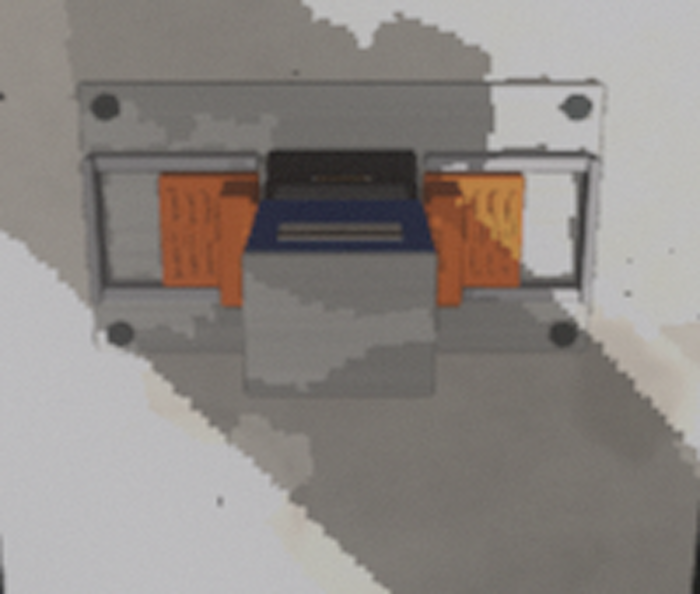

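Module top corners are at crop pixels (245,252), (435,252), (434,396), (245,396); it stands seated, aligned with the socket.

```bash
python3 - <<'E'
from h import *
W=np.load("W4.npy")
q=np.array([[245,252],[435,252],[434,396],[245,396]])/[3.5,3.3]-.36+[150,110]
P=cast("wrist",q,.086,W);print(P.round(4),P.mean(0).round(4),np.linalg.norm(P[0]-P[1]),np.linalg.norm(P[1]-P[2]))
s=np.array([[105,107],[577,107],[563,333],[120,333]])/[3.5,3.3]-.36+[150,110]
S=cast("wrist",s,.006,W).mean(0);print("socket",S)
c=P.mean(0);print(totool([c[0],c[1],.054]))
E
```

```text
[[0.5276 0.1923 0.086 ]
 [0.5231 0.1577 0.086 ]
 [0.4929 0.1611 0.086 ]
 [0.4976 0.197  0.086 ]] [0.5103 0.177  0.086 ] 0.034877183332720295 0.030414281989186182
socket [0.51016083 0.17705232 0.006     ]
[ 7.81594159e-05 -1.31107851e-03  9.91180217e-02]
```

Converted, 0.099 m is 0.165, -0.001 m is -0.0017.

nudge_tcp(
  deltas=[
    {"sy": -0.0017,"sz": 0.0833,"finger_gap": 1},
    {"sy": -0.0017,"sz": 0.1333,"finger_gap": 1},
    {"sy": -0.0017,"sz": 0.1583,"finger_gap": 1},
    {"sy": -0.0017,"sz": 0.165,"finger_gap": 1},
    {"sy": -0.0017,"sz": 0.165,"finger_gap": 1},
    {"sy": -0.0017,"sz": 0.165,"finger_gap": 0.2},
    {"sy": -0.0017,"sz": 0.165,"finger_gap": 0.2},
    {"sy": -0.0017,"sz": 0.165,"finger_gap": 0.2},
    {"sy": -0.0017,"sz": 0.165,"finger_gap": 0.2},
    {"sy": -0.0017,"sz": 0.165,"finger_gap": 0.2},
    {"sy": -0.0017,"sz": 0.165,"finger_gap": 0.2},
  ],
  grip_n=60,
)

```text
clock: 9.43
position: [0.5111, 0.1782, 0.0559]
ee_rot: [0.998, -0.066, 0.0, -0.0]
ft_force: [-1.3, 0.1, 6.3]
grip_width: 0.415
grasp_force: 60.4
```

```bash
python3 - <<'E'
from h import *
o=manip.get_obs();print(o["ft_force"],o["torque"],pose().round(4))
# rock rows about foot edge: tool frame at TCP, foot bottom at depth d, edge at tool y = e
d=pose()[2,3]-.006
for s in(1,-1):
  for a in(.08,.16,.24):
    Rm=R.from_rotvec([-s*a,0,0]).as_matrix();p=np.array([0,s*.006,d])  # rotate top toward tool s*y
    print(s,a,Rm@[0,0,-1],(p-Rm@p).round(4))
E
```

```text
[-1.30959067  0.14147663  6.30641145] [-0.17221965  0.20975188 -0.00071241] [[ 9.914e-01 -1.308e-01  1.000e-03  5.111e-01]
 [-1.308e-01 -9.914e-01  0.000e+00  1.782e-01]
 [ 1.000e-03 -2.000e-04 -1.000e+00  5.590e-02]
 [ 0.000e+00  0.000e+00  0.000e+00  1.000e+00]]
1 0.08 [ 0.         -0.07991469 -0.99680171] [ 0.     -0.004   0.0006]
1 0.16 [ 0.         -0.15931821 -0.98722728] [ 0.     -0.0079  0.0016]
1 0.24 [ 0.         -0.23770263 -0.97133797] [ 0.     -0.0117  0.0029]
-1 0.08 [ 0.          0.07991469 -0.99680171] [0.     0.004  0.0006]
-1 0.16 [ 0.          0.15931821 -0.98722728] [0.     0.0079 0.0016]
-1 0.24 [ 0.          0.23770263 -0.97133797] [0.     0.0117 0.0029]
```

Converted, 0.012 m is 0.02, 0.006 m is 0.01, 0.24 rad is 0.0764.

nudge_tcp(
  deltas=[
    {"wx": 0.0191,"sy": 0.005,"sz": -0.0005,"finger_gap": 0.2},
    {"wx": 0.0382,"sy": 0.01,"sz": -0.0007,"finger_gap": 0.2},
    {"wx": 0.0573,"sy": 0.015,"sz": -0.0005,"finger_gap": 0.2},
    {"wx": 0.07,"sy": 0.0183,"sz": -0.0002,"finger_gap": 0.2},
    {"wx": 0.0764,"sy": 0.02,"finger_gap": 0.2},
    {"wx": 0.0764,"sy": 0.02,"finger_gap": 0.2},
    {"wx": 0.0764,"sy": 0.02,"finger_gap": 0.2},
  ],
)

```text
clock: 10.3
position: [0.5095, 0.1672, 0.0558]
ee_rot: [0.991, -0.065, 0.008, -0.12]
ft_force: [0.4, 4.8, 3.6]
grip_width: 0.413
grasp_force: 61.4
```

```bash
python3 - <<'E'
from h import *
T=pose();print(T.round(4),manip.get_obs()["torque"])
print("y-lean",R.from_matrix(T[:3,:3]).as_rotvec())
np.save("W5.npy",wfc("wrist"));cv2.imwrite("w5.png",cams.camera("wrist"))
E
```

```text
[[ 0.9915 -0.1263  0.0322  0.5095]
 [-0.1303 -0.9628  0.2367  0.1672]
 [ 0.0011 -0.2389 -0.971   0.0558]
 [ 0.      0.      0.      1.    ]] [ 1.03982053 -0.15641018 -0.00794485]
y-lean [-2.89466205  0.18918558 -0.0245126 ]
```

```bash
python3 - <<'E'
from h import *
d=.05
def D(a):
    T=np.eye(4);T[:3,:3]=R.from_rotvec([a,0,0]).as_matrix();p=np.array([0,np.sign(a)*.006,d]);T[:3,3]=p-T[:3,:3]@p;return T
def rel(a0,L):
    for a in L:
        M=np.linalg.inv(D(a0))@D(a);print(a,R.from_matrix(M[:3,:3]).as_rotvec().round(3)[0],M[:3,3].round(4))
rel(.24,[.18,.12,.06,0,-.06,-.12,-.18,-.22,-.24]);rel(-.24,[-.12,0])
w=cv2.imread("w5.png");cv2.imwrite("pics/w5.png",cv2.resize(w[130:330,130:370],None,fx=3,fy=3,interpolation=cv2.INTER_CUBIC))
E
```

```text
0.18 -0.06 [ 0.     -0.003   0.0004]
0.12 -0.12 [ 0.     -0.0059  0.0011]
0.06 -0.18 [ 0.     -0.0089  0.0019]
0 -0.24 [ 0.     -0.0117  0.0029]
-0.06 -0.3 [ 0.     -0.0147  0.0033]
-0.12 -0.36 [ 0.     -0.0177  0.0039]
-0.18 -0.42 [ 0.     -0.0206  0.0048]
-0.22 -0.46 [ 0.     -0.0225  0.0054]
-0.24 -0.48 [ 0.     -0.0234  0.0057]
-0.12 0.12 [0.     0.0059 0.0011]
0 0.24 [0.     0.0117 0.0029]
```

View pics/w5.png

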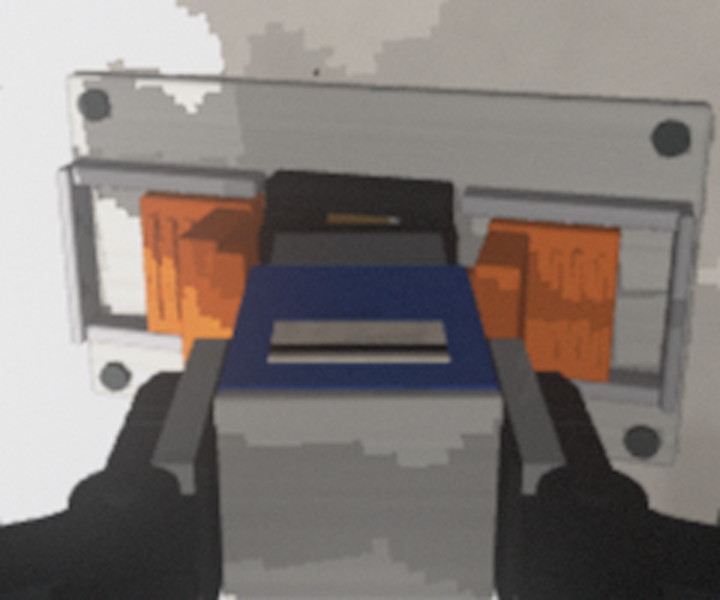

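The module leaned with the gripper, held squarely. The right catch (outer edge at x≈618) is closer to its stop (≈668) than the left one (142 versus 85). Now rock the other way.

Converted, -0.0234 m is -0.039, -0.0225 m is -0.0375, -0.48 rad is -0.1528.

nudge_tcp(
  deltas=[
    {"wx": -0.0191,"sy": -0.005,"sz": 0.0007,"finger_gap": 0.2},
    {"wx": -0.0382,"sy": -0.01,"sz": 0.0017,"finger_gap": 0.2},
    {"wx": -0.0573,"sy": -0.015,"sz": 0.0032,"finger_gap": 0.2},
    {"wx": -0.0764,"sy": -0.02,"sz": 0.0047,"finger_gap": 0.2},
    {"wx": -0.0955,"sy": -0.0245,"sz": 0.0055,"finger_gap": 0.2},
    {"wx": -0.1146,"sy": -0.0295,"sz": 0.0065,"finger_gap": 0.2},
    {"wx": -0.1337,"sy": -0.0343,"sz": 0.008,"finger_gap": 0.2},
    {"wx": -0.1464,"sy": -0.0375,"sz": 0.009,"finger_gap": 0.2},
    {"wx": -0.1528,"sy": -0.039,"sz": 0.0095,"finger_gap": 0.2},
    {"wx": -0.1528,"sy": -0.039,"sz": 0.0095,"finger_gap": 0.2},
    {"wx": -0.1528,"sy": -0.039,"sz": 0.0095,"finger_gap": 0.2},
  ],
)

```text
clock: 11.72
position: [0.5127, 0.1883, 0.0556]
ee_rot: [0.99, -0.066, -0.008, 0.121]
ft_force: [0.5, -3.5, 6.4]
grip_width: 0.414
grasp_force: 62.1
```

```bash
python3 - <<'E'
from h import *
T=pose();print(T.round(4))
E
```

```text
[[ 9.913e-01 -1.280e-01 -3.090e-02  5.127e-01]
 [-1.317e-01 -9.620e-01 -2.390e-01  1.883e-01]
 [ 9.000e-04  2.410e-01 -9.705e-01  5.560e-02]
 [ 0.000e+00  0.000e+00  0.000e+00  1.000e+00]]
```

nudge_tcp(
  deltas=[
    {"wx": 0.0191,"sy": 0.005,"sz": 0.0005,"finger_gap": 0.2},
    {"wx": 0.0382,"sy": 0.01,"sz": 0.0015,"finger_gap": 0.2},
    {"wx": 0.0573,"sy": 0.015,"sz": 0.0028,"finger_gap": 0.2},
    {"wx": 0.0764,"sy": 0.02,"sz": 0.0043,"finger_gap": 0.2},
    {"wx": 0.0764,"sy": 0.02,"sz": 0.0043,"finger_gap": 0.2},
    {"wx": 0.0764,"sy": 0.02,"sz": 0.0043,"finger_gap": 0.2},
  ],
)

```text
clock: 12.48
position: [0.5109, 0.1768, 0.0559]
ee_rot: [0.998, -0.066, 0.0, 0.001]
ft_force: [-0.3, -2.5, 6.6]
grip_width: 0.414
grasp_force: 62.5
```

```bash
python3 - <<'E'
from h import *
T=pose();print(T.round(4))
np.save("W6.npy",wfc("wrist"));w=cams.camera("wrist");cv2.imwrite("w6.png",w)
cv2.imwrite("pics/w6.png",cv2.resize(w[130:330,130:370],None,fx=3,fy=3,interpolation=cv2.INTER_CUBIC))
E
```

```text
[[ 9.913e-01 -1.314e-01  3.000e-04  5.109e-01]
 [-1.314e-01 -9.913e-01 -2.300e-03  1.768e-01]
 [ 5.000e-04  2.200e-03 -1.000e+00  5.590e-02]
 [ 0.000e+00  0.000e+00  0.000e+00  1.000e+00]]
```

View pics/w6.png

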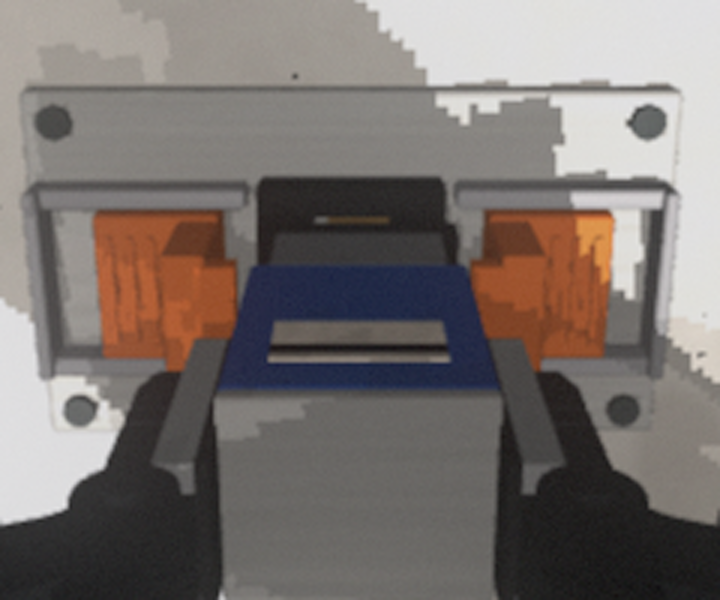

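Both catches have moved clear outward (outer edges at x≈95 and 612 between screws at 53 and 648). I'll check the travel in numbers.

```bash
python3 - <<'E'
from h import *
c=np.array([.5103,.177,0]);yw=-.1318;ey=np.array([-np.sin(yw),np.cos(yw),0])
for h in(.012,.016,.02):
    A=cast("wrist",np.array([[160,176],[523,176]])/[3.5,3.3]-.36+[150,110],h,np.load("W4.npy"))
    B=cast("wrist",np.array([[95,213],[612,213]])/3-.33+[130,130],h,np.load("W6.npy"))
    print(h,((A-c)@ey).round(4),((B-c)@ey).round(4))
E
```

```text
0.012 [ 0.044  -0.0441] [ 0.0496 -0.0505]
0.016 [ 0.0434 -0.0435] [ 0.0485 -0.0494]
0.02 [ 0.0428 -0.0429] [ 0.0474 -0.0484]
```

Each catch travelled about 5 mm or more, past the 3 mm needed. Now draw it up gently.

Converted, -0.012 m is -0.02, -0.009 m is -0.015.

nudge_tcp(
  deltas=[
    {"sz": -0.005,"finger_gap": 0.2},
    {"sz": -0.01,"finger_gap": 0.2},
    {"sz": -0.015,"finger_gap": 0.2},
    {"sz": -0.02,"finger_gap": 0.2},
  ],
)

```text
clock: 13.02
position: [0.5106, 0.1779, 0.0678]
ee_rot: [0.998, -0.065, -0.0, 0.0]
ft_force: [0.3, 0.5, -1.2]
grip_width: 0.407
grasp_force: 61.3
```

nudge_tcp(
  deltas=[
    {"sz": -0.01,"finger_gap": 0.2},
    {"sz": -0.0233,"finger_gap": 0.2},
    {"sz": -0.04,"finger_gap": 0.2},
    {"sz": -0.06,"finger_gap": 0.2},
    {"sz": -0.0767,"finger_gap": 0.2},
    {"sz": -0.0867,"finger_gap": 0.2},
    {"sz": -0.0867,"finger_gap": 0.2},
    {"sz": -0.0867,"finger_gap": 0.2},
    {"sz": -0.0867,"finger_gap": 0.2},
    {"sz": -0.0867,"finger_gap": 0.2},
  ],
)

```text
clock: 14.28
position: [0.5105, 0.1778, 0.1194]
ee_rot: [0.998, -0.066, -0.0, 0.0]
ft_force: [0.3, -0.6, -1.4]
grip_width: 0.409
grasp_force: 61.3
```

```bash
python3 - <<'E'
from h import *
cv2.imwrite("pics/f.png",np.vstack([cv2.resize(cams.camera("wrist")[100:384,100:400],None,fx=1.3,fy=1.2),cv2.resize(cams.camera("scene")[160:290,170:300],(390,250),interpolation=cv2.INTER_CUBIC)]))
E
```

```text
(no output)
```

View pics/f.png

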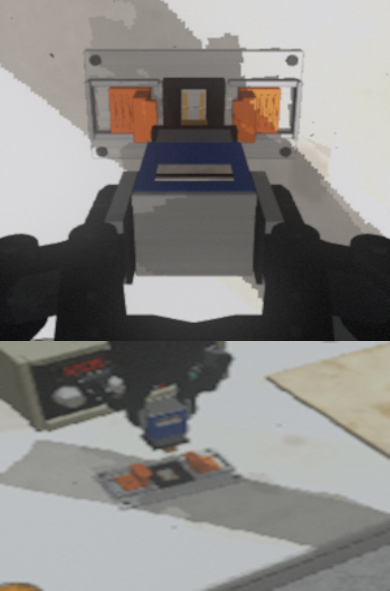

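The module is free and upright in the fingers above the empty pocket, raised about 63 mm, so its foot is about 29 mm above the catches. Handing in.

```bash
python3 -c "
from workcell import manip, cams
print(manip.hand_in())"
```

```text
the job is handed in; nothing more can be done
None
```

I've handed the job in (verdict not shown): the heat sink lies flat on the work board, rocking pushed both catches out by about 5 mm each, and the gripper holds the module upright above its socket, its foot about 3 cm clear of the catches.

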